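# Swap the core barrel in the extruder stand

### The arm

A 6-joint arm with a two-finger parallel gripper is mounted at the origin on the work surface. World frame = base frame: x ahead of the robot, y to its left, z up, the work surface at z = 0. Lengths are in m, angles in rad, forces in N, time in s.
With the tool pointing down it reaches from about 0.375 to 0.75 m from the base axis. Payload 9 kg.
Tool frame: the origin (TCP) lies midway between the tips of the shut fingers; the grasp point (between the pads) lies tcp_to_grasp behind it (tcp_to_grasp is the distance from the TCP to the grasp point, in m); z points along the fingers, y is the line along which they close (so a half turn about z gives the same grasp; the last joint's range is limited). The gripper opens to 85 mm and grips with 20 to 120 N. Pads are 22 mm wide; open, the fingers measure 114 mm over their backs; the gripper's body (76 mm by 85 mm) begins 54 mm behind the grasp point. The pads swing forward as they close: fully open they stand 13 mm farther back than shut.
Start: joints at [-1.374, 0.104, 0.097, 1.564, 0, 1.353], TCP at [0.242, -0.549, 0.231] pointing down, gripper open.
Joint ranges: [-2.99, 2.99], [-0.84, 1.86], [-1.1, 1.16], [-1.84, 2.11], [-1.51, 1.56], [-3.14, 3.14]. Speed limits (rad/s): [2.22, 2.22, 2.57, 3.14, 3.14, 3.14].

### API

Orientations are given as a rotation vector (axis times angle).
In Python, from bench import * gives the robot as it stands. Calls block until the motion is done:
- move_to(position, orientation): joint-space move of the TCP to a pose.
- move_straight(position, rotation=None, rate=0.15, f_stop=None): straight line of the TCP; rotation=None keeps the orientation; rate is the mean speed in m/s. With f_stop (N) it stops when the force on the tool has changed by that much, and returns True; else False.
- set_joints(angles): joint-space move.
- command_gripper(opening, newtons=None): opening from 0.0 (shut) to 1.0 (fully open); newtons is the grip in N (None keeps the last); returns when the fingers have stopped.
- wait(seconds).
- solve_ik(position, orientation): joint angles nearest the present ones, or None.
- observe(): the state.
- snapshot(name): name is "scene" or "side" or "wrist"; returns a dict with "frame" (480x640x3 uint8, red, green, blue), "z_map" (480x640 float32, m along the optical axis (not along the pixel's ray), 0 where there is no reading), "K" (3x3 intrinsics, pixels), "distortion" ([k1, k2, p1, p2, k3] as OpenCV has them; the pictures are not rectified), "extrinsics" (4x4, takes a point from world to camera coordinates). Camera axes: x right, y down, z forward; pixel columns grow to the right and rows downward; lengths in m; the calibration is good to about 2 mm. A picture is of the moment at which its call begins.
A pose or a line that the arm cannot do raises Unreachable and nothing moves.
- job_done(): hands the job in; it is judged then, once.
The state is a dict: "t": time; "joints": joint angles; "dq": joint speeds; "joint_torque": joint torques, N m; "position": TCP position; "eef_rot": TCP orientation; "ft_force": force on the tool from outside, world axes, zero at the start; "ft_torque": the same for the moment, N m; "width": opening from 0.0 (shut) to 1.0 (fully open); "grip_force": force on a finger pad.
Only numpy, scipy, OpenCV 4.12 (cv2) and the standard library are available. Lean on these libraries where they do the work, as an engineer would, in place of code of your own. Each camera call takes 0.05 s, during which the arm holds its last target. There are 200 camera calls.

### The job

Change the core barrel in the extruder stand: swing the keeper bar out of the way, draw the barrel that sits in the slotted plate out through the slot's mouth and stand it upright in the shallow steel tray, then slide the flanged barrel that stands on the bench fully home into the slot with its flange under the plate, and swing the keeper fully shut across it. Keep both barrels upright throughout, and do not shift the plain liner tube, the two rings, the bottle or the tamping dowel.

Things in the scene. Friction and masses are not known exactly. Their poses are not given: they have to be found in the camera images.
- stand: Fixed extruder stand; origin on the bench below the axis of a seated barrel, x from the slot's open mouth to its closed end (barrels go in along +x), z up. Grey base 10 mm thick, x -130 to 100, y -80 to 80 mm; its front is a bare apron. Slotted plate over x -60 to 100, y -80 to 80, from 23 to 31 mm above the bench. Two posts 16 mm thick, 171 mm tall at x 85, y 65 and -65.
- seat (a point): On the base plate (10 mm above the bench), on the axis of a fully seated barrel: a seated barrel's origin is here within about 2 mm. Axes as the stand's. Here the closed end of the 48 mm wide slot is half-round.
- slot_mouth (a point): Centre of the slot's open mouth on the plate's front edge, 31 mm above the bench (plate top), 60 mm in front of the seat. Axes as the stand's. The mouth is 72 mm wide and narrows over 16 mm to the 48 mm slot. Under the plate there is a 13 mm high gap for the flange, 90 mm wide, with its back wall 55 mm behind the seat.
- keeper (a joint): Angle of the keeper bar, rad: 0 shut (across the slot's mouth along the stand's y, 6 mm in front of a seated barrel's body, blocking it); grows as it swings out to the front (clockwise from above) to a stop at 2.3; over 1.7 is clear of the slot for a barrel to pass. About 1 N at the knob moves it; it stays where left. Starts at 0 to 0.5. Bar 12 mm wide, 33 to 41 mm above the bench.
- keeper_pivot (a point): Keeper's vertical pivot axis, at the top of the bar (41 mm above the bench); in the stand's frame x -34, y +45 mm. Axes as the stand's.
- keeper_knob (a point): On the axis and at the top of the keeper's upright round wooden knob, 18 mm thick, 41 to 95 mm above the bench, at the bar's free end, 125 mm from the pivot. In the stand's frame at keeper angle a: x = -34 - 125 sin a, y = 45 - 125 cos a (mm).
- barrel_in_stand: Steel core barrel that starts seated in the stand's slot, the one to take out. Upright 44 mm round body up to 120 mm above its origin, black capped top with a button 20 mm wide and 6 mm high (126 mm tall in all), round foot flange 72 mm wide and 8 mm thick at the bottom. 0.35 to 0.7 kg. Origin at the centre of the underside, z up along its axis.
- barrel_on_bench: The barrel to load: identical to the other (44 mm body, 72 mm x 8 mm foot flange, 126 mm tall, origin at the centre of its underside, z up), but starts standing free on the bench, to one side of the stand. Under the plate its flange has 5 mm of free height, so a barrel that leans over 0.06 rad jams there: gripped across the slot it can pivot between the pads.
- tray: Fixed shallow open steel tray, 130 x 130 mm outside, 22 mm high, walls 4 mm; origin at the centre of its underside. On the other side of the stand from the free barrel.
- tray_in (a point): Centre of the tray's inner floor, 4 mm above the bench; axes as the tray's.
- liner: Bystander: plain steel liner tube without a flange, 40 mm wide, 105 mm tall, standing about 105 mm from the axis of the free barrel, beyond it. Origin at the centre of its underside.
- ring_by_tray: Bystander: rusted steel core ring 60 mm wide, 45 mm tall, on the bench beyond the tray. Origin at the centre of its underside.
- ring_on_plate: Bystander: rusted steel core ring 68 mm wide, 40 mm tall, left standing on top of the slotted plate (31 mm above the bench) behind the slot, about 67 mm behind the seat: its top is 71 mm above the bench. Origin at the centre of its underside.
- bottle: Bystander: green glass weighing bottle, 56 mm wide, 92 mm tall, standing towards the back. Origin at the centre of its underside.
- tamper: Bystander: wooden tamping dowel standing on its turned oak knob (52 mm wide), 140 mm tall, towards the back. Origin at the centre of its underside.

How it is judged:
On the way, in this order (a step that is already met when the one before it is completed fails the run):
1. the barrel from the stand stands upright on the floor of the tray, released (x of barrel_in_stand in the frame of tray_in between -0.029 and 0.029 m and y of barrel_in_stand in the frame of tray_in between -0.029 and 0.029 m and z of barrel_in_stand in the frame of tray_in below 0.005 m and angle between barrel_in_stand's own z axis and vertical below 0.08 rad and contact force between the fingers and barrel_in_stand below 0.3 N), for 0.2 s.
2. the other barrel is fully home in the slot, flange under the plate (horizontal distance between barrel_on_bench and seat below 0.008 m and z of barrel_on_bench in the frame of seat between -0.004 and 0.006 m and angle between barrel_on_bench's own z axis and vertical below 0.08 rad), for 0.2 s.
At the end, for the whole second after the job is handed in: Barrel from the stand: upright (0.08 rad) on the tray floor. Barrel from the bench: upright, origin within 8 mm of the seat in plan and at most 6 mm above the base plate, flange under the slotted plate. Keeper below 0.1 rad. Both barrels released and at rest (all of step 1 and all of step 2 and linear speed of each of barrel_in_stand, barrel_on_bench below 0.02 m/s and value of joint keeper below 0.1 rad and contact force between the fingers and barrel_on_bench below 0.3 N); the robot touches nothing.
It fails at once if a barrel is tipped over (more than 0.6 rad) (angle between any of barrel_in_stand, barrel_on_bench's own z axis and vertical above 0.6 rad).
It fails at once if the liner, a ring, the bottle or the tamping dowel is shifted by more than 25 mm or tipped over (distance of any of liner, ring_by_tray, ring_on_plate, bottle, tamper from where it was at the start of the episode above 0.025 m or angle between any of liner, ring_by_tray, ring_on_plate, bottle, tamper's own z axis and vertical above 0.5 rad).
It also fails if it takes over 72 s, if anything falls off the work surface, if the arm or the gripper's body presses on something with over 40 N, if the wrist force passes 120 N, or if a joint passes its speed limit or range.

## Working session

There is one attempt and no reset: what is moved stays moved. The work goes in short steps, each a Python script; the robot and the scene stay as the last script left them, time stands still between calls to the robot, and variables do not carry over. Pictures are saved under pics/ and viewed, at most 10 in all, crops included, and the job is handed in when it is done.

```bash
mkdir -p pics; ls
python3 - <<'E'
from bench import *
import cv2,numpy as np
o=observe(); print({k:(np.round(v,3).tolist() if not isinstance(v,dict) else v) for k,v in o.items()})
for n in("scene","side"):
    s=snapshot(n); cv2.imwrite(f"pics/{n}0.png",s["frame"][:,:,::-1]); np.savez(f"{n}0.npz",**s)
    E=s["extrinsics"]; print(n,"cam pos",(-E[:3,:3].T@E[:3,3]).round(3),"fwd",E[2,:3].round(2),s["K"][0,0],s["distortion"])
E
```

```text
pics
{'t': 0.0, 'joints': [-1.374, 0.105, 0.096, 1.564, 0.0, 1.353], 'dq': [-0.002, 0.001, 0.001, 0.0, 0.0, 0.001], 'joint_torque': [-0.001, -55.692, 50.366, 0.017, -0.0, 0.0], 'position': [0.242, -0.549, 0.231], 'eef_rot': [-3.073, -0.647, -0.0], 'ft_force': [0.565, -0.264, -0.787], 'ft_torque': [-0.038, -0.021, -0.003], 'grip_force': 0.0, 'width': 0.995}
scene cam pos [ 1.039 -0.746  0.99 ] fwd [-0.37  0.6  -0.71] 613.9741388437678 [-0.01331112  0.          0.          0.          0.        ]
side cam pos [ 0.562 -0.782  0.665] fwd [ 0.01  0.79 -0.61] 465.0804378990981 [0.03613578 0.         0.         0.         0.        ]
```

View pics/scene0.png

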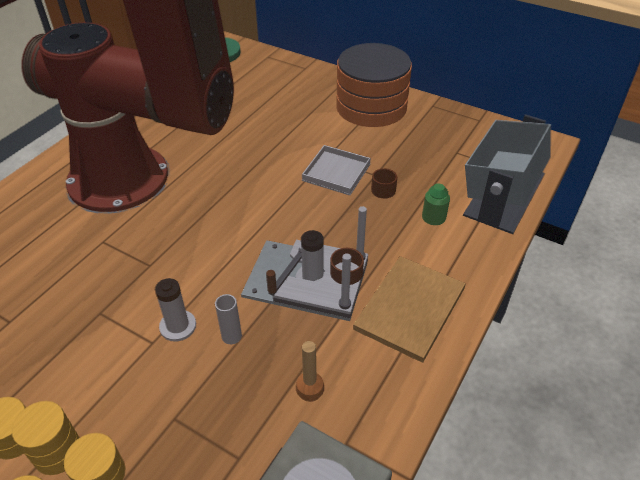

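View pics/side0.png

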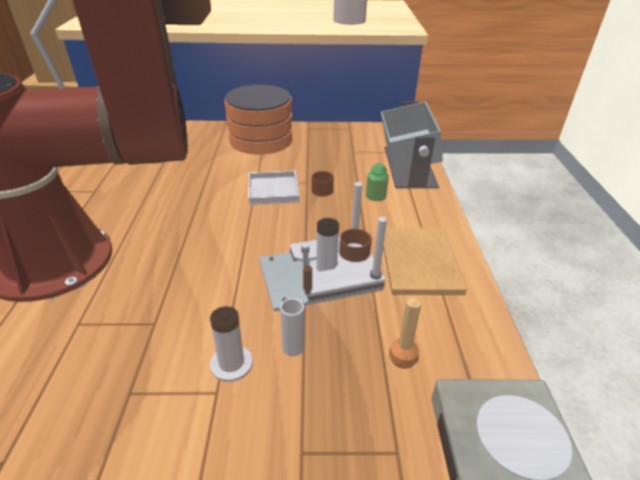

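Scene view: the seated barrel's cap is at (312,240), the free barrel's cap at (168,288), the keeper knob at (271,272), the tray at (337,169) and the post tops at (362,210) and (346,257). In the side view these are at (327,226), (225,318), (307,280), (274,187), (357,185) and (380,221). Next I'll measure them in both views.

```bash
cat > h.py <<'E'
import numpy as np, cv2
def rays(s,uv):
    E=s["extrinsics"]; p=cv2.undistortPoints(np.asarray(uv,float).reshape(-1,1,2),s["K"],s["distortion"])[:,0]
    d=np.c_[p,np.ones(len(p))]@E[:3,:3]; return -E[:3,:3].T@E[:3,3],d   # d has unit optical-axis depth
def cloud(s):
    v,u=np.mgrid[:480,:640]; c,d=rays(s,np.c_[u.ravel(),v.ravel()])
    P=c+d*s["z_map"].reshape(-1,1); P[s["z_map"].ravel()<=0]=np.nan; return P.reshape(480,640,3)
def onplane(s,uv,z):
    c,d=rays(s,uv); return c+d*((z-c[2])/d[:,2])[:,None]
def tri(s1,uv1,s2,uv2):
    (a,d),(b,e)=rays(s1,[uv1]),rays(s2,[uv2]); d,e=d[0],e[0]
    t=np.linalg.lstsq(np.c_[d,-e],b-a,rcond=None)[0]; p,q=a+d*t[0],b+e*t[1]; return (p+q)/2,np.linalg.norm(p-q)
E
python3 - <<'E'
from h import *
np.set_printoptions(precision=4,suppress=True)
S={n:dict(np.load(n+"0.npz")) for n in("scene","side")}; C={n:cloud(S[n]) for n in S}
W={"seated":[(312,240),(327,226)],"free":[(168,288),(225,318)],"knob":[(271,272),(307,280)],"tray":[(337,169),(274,187)],"postA":[(362,210),(357,185)],"postB":[(346,257),(380,221)],"liner":[(228,301),(292,308)]}
for k,(a,b) in W.items():
    T=tri(S["scene"],a,S["side"],b); print(k,"tri",*T)
    for i,n in enumerate(S):
        X=C[n].reshape(-1,3); m=np.hypot(*(X[:,:2]-T[0][:2]).T)<(.1 if k=="tray" else .036); Y=X[m]
        if k=="tray":
            Y=Y[(Y[:,2]>.012)&(Y[:,2]<.03)]; r=cv2.minAreaRect(Y[:,:2].astype(np.float32)); print("  ",n,r,len(Y))
        else:
            zt=np.nanpercentile(Y[:,2],99.); Z=Y[Y[:,2]>zt-.006]; c,r=cv2.minEnclosingCircle(Z[:,:2].astype(np.float32)); print("  ",n,"top",zt,"c",c,r,len(Z))
E
```

```text
seated tri [ 0.5934 -0.0382  0.1241] 0.0007493625866582821
   scene top 0.13769914882933865 c (0.5952668190002441, -0.041554126888513565) 0.022311076521873474 138
   side top 0.13816745422611754 c (0.5937208533287048, -0.040217719972133636) 0.02271966263651848 121
free tri [ 0.426  -0.2733  0.1156] 0.0016863203019744013
   scene top 0.12779849239429258 c (0.4267646074295044, -0.2761184871196747) 0.022561173886060715 157
   side top 0.12746409535437878 c (0.4252277910709381, -0.27611079812049866) 0.02261800691485405 247
knob tri [ 0.5498 -0.1214  0.0689] 0.020652050256118243
   scene top 0.09739673440512386 c (0.5555974245071411, -0.13166430592536926) 0.009604532271623611 57
   side top 0.09590395225159035 c (0.5560418367385864, -0.1321735680103302) 0.009059966541826725 66
tray tri [0.4613 0.295  0.0112] 0.0009626409556980091
   scene ((0.4590749442577362, 0.2936677932739258), (0.13314083218574524, 0.14043346047401428), 5.82410192489624) 608
   side ((0.46030154824256897, 0.2939525842666626), (0.12899550795555115, 0.1381046175956726), 5.828981876373291) 523
postA tri [0.6566 0.0468 0.1668] 0.0014884426236749246
   scene top 0.17238762725906 c (0.6575619578361511, 0.04320299252867699) 0.009168102405965328 50
   side top 0.17335248911429538 c (0.6598532199859619, 0.044357266277074814) 0.009498121216893196 40
postB tri [ 0.69   -0.0765  0.1643] 6.953997335278874e-05
   scene top 0.17267668200832842 c (0.6924073696136475, -0.08119895309209824) 0.00981227308511734 61
   side top 0.17302481217260943 c (0.6938604116439819, -0.08023028075695038) 0.009389590471982956 55
liner tri [ 0.5293 -0.2307  0.0958] 0.004365747157300012
   scene top 0.1072388520409108 c (0.5304709076881409, -0.2393060028553009) 0.021953126415610313 133
   side top 0.10639840363551575 c (0.5306382179260254, -0.24045848846435547) 0.02050352841615677 171
```

Checks: the post midpoint gives a seat at (0.594, -0.041), which agrees with the barrel's axis. Yaw is about 15.4°, the knob radius comes out at 125 mm so the keeper is at about 0.22 rad, and the heights match the text. Next I'll plan with one fixed tool yaw (fingers closing along the slot) and check IK.

```bash
cat >> h.py <<'E'
from scipy.spatial.transform import Rotation as Ro
from bench import *
np.set_printoptions(precision=4,suppress=True)
seat=np.array([.5942,-.0410]); yaw=.2687; SX=np.array([np.cos(yaw),np.sin(yaw)]); SY=np.array([-SX[1],SX[0]])
free=np.array([.4260,-.2761]); tray=np.array([.4599,.2938])
def W(x,y): return seat+SX*x+SY*y
def knob(a,r=.125): return W(-.034-r*np.sin(a),.045-r*np.cos(a))
def ori(sgn):   # tool z down, tool y along sgn*stand x
    y=np.r_[sgn*SX,0]; z=np.array([0,0,-1.]); return Ro.from_matrix(np.c_[np.cross(y,z),y,z]).as_rotvec()
def P(xy,zg): return np.r_[xy,zg-tcp_to_grasp]   # TCP position for a grasp point at height zg
E
python3 - <<'E'
from h import *
print("ttg",tcp_to_grasp)
for s in(1,-1):
    for n,xy in dict(k0=knob(.218),k1=knob(1.2),k2=knob(2.2),seat=seat,out=W(-.11,0),tray=tray,free=free).items():
        print(s,n,xy,[None if (q:=solve_ik(P(xy,z),ori(s))) is None else q[[0,4,5]] if isinstance(q,np.ndarray) else np.array(q) for z in(.08,.25)])
E
```

```text
ttg 0.0187
1 k0 [ 0.5558 -0.1315] [array([-0.4612,  0.    ,  0.8409]), array([-0.4612,  0.    ,  0.8409])]
1 k1 [ 0.4492 -0.0812] [array([-0.4668,  0.    ,  0.8353]), array([-0.4668,  0.    ,  0.8353])]
1 k2 [0.4325 0.0375] [array([-0.2168,  0.    ,  1.0853]), array([-0.2168,  0.    ,  1.0853])]
1 seat [ 0.5942 -0.041 ] [array([-0.2882,  0.    ,  1.0139]), array([-0.2882,  0.    ,  1.0139])]
1 out [ 0.4881 -0.0702] [array([-0.4087,  0.    ,  0.8933]), array([-0.4087,  0.    ,  0.8933])]
1 tray [0.4599 0.2938] [array([0.3287, 0.    , 1.6308]), array([0.3287, 0.    , 1.6308])]
1 free [ 0.426  -0.2761] [array([-0.8332,  0.    ,  0.4689]), array([-0.8332,  0.    ,  0.4689])]
-1 k0 [ 0.5558 -0.1315] [array([-0.4612,  0.    , -2.3007]), array([-0.4612,  0.    , -2.3007])]
-1 k1 [ 0.4492 -0.0812] [array([-0.4668,  0.    , -2.3063]), array([-0.4668,  0.    , -2.3063])]
-1 k2 [0.4325 0.0375] [array([-0.2168,  0.    , -2.0563]), array([-0.2168,  0.    , -2.0563])]
-1 seat [ 0.5942 -0.041 ] [array([-0.2882,  0.    , -2.1277]), array([-0.2882,  0.    , -2.1277])]
-1 out [ 0.4881 -0.0702] [array([-0.4087,  0.    , -2.2482]), array([-0.4087,  0.    , -2.2482])]
-1 tray [0.4599 0.2938] [array([ 0.3287,  0.    , -1.5108]), array([ 0.3287,  0.    , -1.5108])]
-1 free [ 0.426  -0.2761] [array([-0.8332,  0.    , -2.6727]), array([-0.8332,  0.    , -2.6727])]
```

Run:
```python
from h import *
o=ori(1); a0=.218
command_gripper(.65,30)
move_to(P(knob(a0),.19),o)
print("touch",move_straight(P(knob(a0),.078),rate=.15,f_stop=8))
command_gripper(0,25); s=observe(); print("width mm",s["width"]*85,s["grip_force"])
for a in np.linspace(a0,2.2,9)[1:]:
    if move_straight(P(knob(a),.078),rate=.2,f_stop=25): print("stopped at",a); break
s=observe(); print(s["t"],s["position"],s["ft_force"],s["width"]*85)
command_gripper(.65); move_straight(P(knob(a),.20),rate=.25)
s=snapshot("scene"); np.savez("scene1.npz",**s); C=cloud(s).reshape(-1,3)
for nm,c in(("knob",knob(2.2)),("barrel",seat)):
    Y=C[np.hypot(*(C[:,:2]-c).T)<.035]
    zs=(.085,.1) if nm=="knob" else (.125,.142)
    Y=Y[(Y[:,2]>zs[0])&(Y[:,2]<zs[1])]; print(nm,c,len(Y),cv2.minEnclosingCircle(Y[:,:2].astype(np.float32)) if len(Y) else None)
print(observe()["t"])
```

```text
touch False
width mm 17.405786968085998 24.446363747119904
6.2 [0.4294 0.0395 0.059 ] [-21.0686   7.4244  20.0652] 17.405109484995826
knob [0.4325 0.0375] 61 ((0.43155020475387573, 0.03266333416104317), 0.00967828556895256)
barrel [ 0.5942 -0.041 ] 340 ((0.5941186547279358, -0.04124597832560539), 0.02446294017136097)
7.3417
```

```bash
cat >> h.py <<'E'
def axis(s,c,z0,tall=.126):  # barrel body/top points near c: top circle, tilt estimate from top vs lower visible
    C=cloud(s).reshape(-1,3); Y=C[np.hypot(*(C[:,:2]-c).T)<.04]; out=[]
    for f in(.05,.085,.113):
        B=Y[abs(Y[:,2]-z0-f)<.009][:,:2]
        if len(B)<15: out.append(None); continue
        from scipy.optimize import least_squares
        out.append(least_squares(lambda p:np.hypot(*(B-p).T)-.022,c,loss="soft_l1",f_scale=.001).x)
    T=Y[Y[:,2]>np.nanpercentile(Y[:,2],99)-.004]
    return out,np.nanpercentile(Y[:,2],99),cv2.minEnclosingCircle(T[:,:2].astype(np.float32))
def st(m):
    s=observe(); print(m,"t%.1f"%s["t"],s["position"],s["ft_force"],"w %.1f"%(s["width"]*85),"g %.0f"%s["grip_force"])
E
python3 - <<'E'
from h import *
o=ori(1)
command_gripper(1.0,60)
move_to(P(seat,.22),o)
if move_straight(P(seat,.108),rate=.15,f_stop=10): st("touched"); raise SystemExit
command_gripper(0,60); st("grip")
move_straight(P(seat,.1105),rate=.05); st("lift2")
if move_straight(P(W(-.118,0),.1105),rate=.08,f_stop=25): st("blocked"); raise SystemExit
st("out")
move_straight(P(W(-.118,0),.215),rate=.15); st("up")
for n in("scene","side"):
    s=snapshot(n); cv2.imwrite(f"pics/{n}2.png",s["frame"][:,:,::-1])
    print(n,W(-.118,0),axis(s,W(-.118,0),.117)[0])
E
```

```text
grip t9.9 [ 0.5948 -0.0411  0.0902] [0.8321 0.9063 5.9594] w 42.3 g 61
lift2 t10.1 [ 0.5934 -0.0408  0.0908] [-1.0658  0.1499 -5.5805] w 42.9 g 62
out t11.7 [ 0.4807 -0.0723  0.0918] [-0.2859 -1.2122 -6.8439] w 42.3 g 62
up t12.6 [ 0.4801 -0.0721  0.1953] [-0.5703  0.5306 -6.2792] w 42.7 g 62
scene [ 0.4804 -0.0723] [array([ 0.4792, -0.0711]), array([ 0.4795, -0.0712]), array([ 0.4798, -0.0709])]
side [ 0.4804 -0.0723] [array([ 0.4797, -0.0704]), array([ 0.4797, -0.0708]), array([ 0.4797, -0.071 ])]
```

View pics/side2.png

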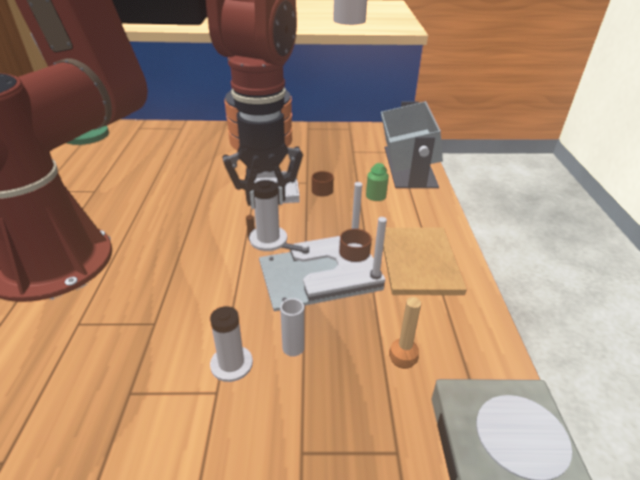

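The side view shows the barrel held upright at (267,215) with the slot empty, and the keeper out at about (250,225)–(300,247). Its axis is vertical to within about 1 mm. Next I'll place it in the tray.

Run:
```python
from h import *
move_straight(P(tray,.215),rate=.25)
move_straight(P(tray,.112),rate=.15)
print("touch",move_straight(P(tray,.099),rate=.03,f_stop=4)); st("down")
command_gripper(1.0); st("rel")
move_straight(P(tray,.22),rate=.2)
move_to(P(free,.24),ori(1)); st("over free")
for n in("scene","side"):
    s=snapshot(n); cv2.imwrite(f"pics/{n}3.png",s["frame"][:,:,::-1])
    print(n,tray,axis(s,tray,.004)); print(free,axis(s,free,0))
s=snapshot("wrist"); cv2.imwrite("pics/w3.png",s["frame"][:,:,::-1])
```

```text
touch True
down t15.5 [0.4612 0.2942 0.0838] [2.0245 0.0622 0.9189] w 42.6 g 63
rel t16.0 [0.4594 0.2936 0.0823] [-0.8371  0.3553 -0.3367] w 84.9 g 0
over free t18.8 [ 0.4264 -0.2755  0.2213] [ 0.1511  0.1108 -0.7462] w 84.9 g 0
scene [0.4599 0.2938] ([array([0.4588, 0.2957]), array([0.459, 0.295]), array([0.4589, 0.2955])], np.float64(0.13143920711051998), ((0.4599336087703705, 0.2895321846008301), 0.02051267959177494))
[ 0.426  -0.2761] ([array([ 0.4249, -0.2753]), array([ 0.425 , -0.2751]), array([ 0.4249, -0.275 ])], np.float64(0.610792631922036), ((0.4375206232070923, -0.2874600887298584), 0.03322835639119148))
side [0.4599 0.2938] ([array([0.46  , 0.2957]), array([0.4602, 0.296 ]), array([0.4601, 0.2956])], np.float64(0.13194426111425966), ((0.46051546931266785, 0.2925877273082733), 0.021183492615818977))
[ 0.426  -0.2761] ([array([ 0.4248, -0.275 ]), array([ 0.4251, -0.2751]), array([ 0.4254, -0.2752])], np.float64(0.5515428159728893), ((0.39642655849456787, -0.2952597141265869), 0.01749507337808609))
```

View pics/scene3.png

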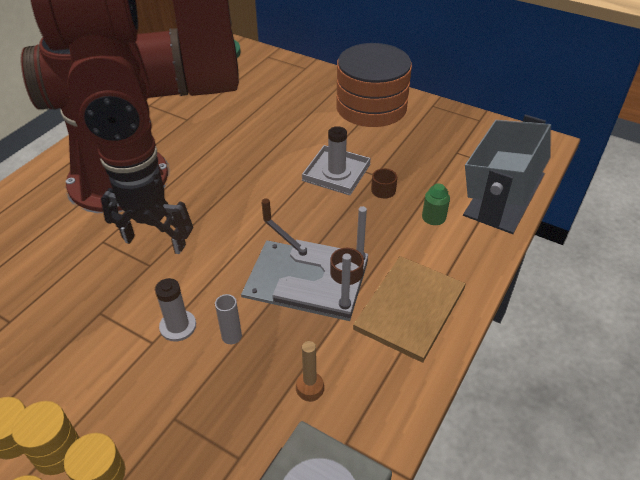

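The scene view shows the barrel standing in the tray at (337,155), the keeper swung out with its knob at (267,210), the slot empty, and the bystanders where they started. Now I'll load the other barrel.

Run:
```python
from h import *
if move_straight(P(free,.098),rate=.2,f_stop=10): st("touched"); raise SystemExit
command_gripper(0,60); st("grip")
move_straight(P(free,.225),rate=.2); st("up")
A=W(-.118,0)
move_straight(P(A,.225),rate=.2)
move_straight(P(A,.120),rate=.2)
print("touch",move_straight(P(A,.104),rate=.03,f_stop=4)); st("apron")
z=observe()["position"][2]+tcp_to_grasp; zs=z+.0025; print("z",z)
move_straight(P(A,zs),rate=.03)
for n in("scene","side"): s=snapshot(n); print(n,A,axis(s,A,.0125)[0])
b=move_straight(P(W(-.03,0),zs),rate=.08,f_stop=20); st("half %s"%b)
if b: raise SystemExit
b=move_straight(P(W(.001,0),zs),rate=.05,f_stop=20); st("home %s"%b)
for n in("scene","side"):
    s=snapshot(n); cv2.imwrite(f"pics/{n}4.png",s["frame"][:,:,::-1]); print(n,seat,axis(s,seat,.0125)[0])
```

```text
grip t20.3 [ 0.4263 -0.2766  0.0803] [-1.997   1.0027  5.5954] w 42.8 g 61
up t21.1 [ 0.4255 -0.2756  0.2045] [ 0.5033 -0.5967 -7.0542] w 42.7 g 62
touch True
apron t23.4 [ 0.481  -0.0726  0.0897] [ 0.7928 -0.6603  1.0681] w 42.5 g 62
z 0.10844449867457873
scene [ 0.4804 -0.0723] [array([ 0.4785, -0.0702]), array([ 0.4789, -0.0708]), array([ 0.4797, -0.0703])]
side [ 0.4804 -0.0723] [array([ 0.4793, -0.0708]), array([ 0.4796, -0.0715]), array([ 0.4797, -0.0716])]
half False t25.0 [ 0.5649 -0.049   0.0922] [ 0.9578 -0.0425 -6.3073] w 42.7 g 62
home False t25.8 [ 0.5951 -0.0406  0.0921] [-0.4645  0.0052 -6.8492] w 42.7 g 62
scene [ 0.5942 -0.041 ] [array([ 0.5938, -0.0382]), array([ 0.5935, -0.0393]), array([ 0.5944, -0.0387])]
side [ 0.5942 -0.041 ] [array([ 0.5961, -0.039 ]), array([ 0.5946, -0.0398]), array([ 0.5942, -0.0398])]
```

View pics/side4.png

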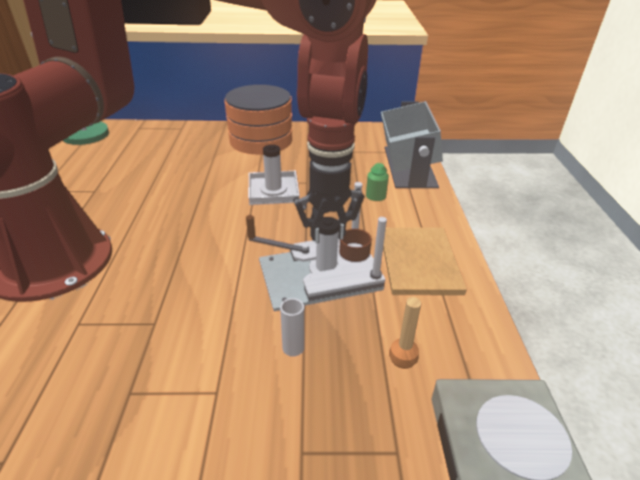

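The side view shows the barrel home in the slot at (327,245), the first barrel in the tray at (272,170), and the keeper knob at (250,228). Next I'll lower it, release, and shut the keeper.

```bash
cat >> h.py <<'E'
def knobfix(s,c):
    C=cloud(s).reshape(-1,3); Y=C[np.hypot(*(C[:,:2]-c).T)<.035]; Y=Y[(Y[:,2]>.088)&(Y[:,2]<.1)][:,:2]
    k=np.array(cv2.minEnclosingCircle(Y.astype(np.float32))[0]); d=k-W(-.034,.045)
    return k,np.arctan2(-d@SX,-d@SY),np.hypot(*d)
E
python3 - <<'E'
from h import *
print("touch",move_straight(P(W(.001,0),.1065),rate=.03,f_stop=4)); st("down")
command_gripper(1.0); st("rel")
move_straight(P(seat,.23),rate=.2)
k=[knobfix(snapshot(n),knob(2.17)) for n in("scene","side")]; print(k)
for n in("scene","side"): print(n,axis(snapshot(n),seat,.01)[0])
a0=(k[0][1]+k[1][1])/2
assert abs(a0-2.17)<.12
command_gripper(.65,25)
move_to(P(knob(a0),.20),ori(1))
if move_straight(P(knob(a0),.078),rate=.2,f_stop=8): st("touched"); raise SystemExit
command_gripper(0,25); st("grip")
for a in np.linspace(a0,0,10)[1:]:
    if move_straight(P(knob(a),.078),rate=.2,f_stop=30): print("stopped at",a); break
st("shut"); command_gripper(.65); move_straight(P(knob(a),.2),rate=.2)
move_to(np.array([.40,-.30,.30]),ori(1))
for n in("scene","side"):
    s=snapshot(n); cv2.imwrite(f"pics/{n}5.png",s["frame"][:,:,::-1])
    print(n,knobfix(s,knob(0)),axis(s,seat,.01)[0],axis(s,tray,.004)[0])
st("end")
E
```

```text
touch True
down t26.1 [ 0.5955 -0.0406  0.0898] [-1.6342  0.2764  6.3238] w 42.3 g 63
rel t26.6 [ 0.5943 -0.0404  0.0877] [-0.634   0.6594 -0.0905] w 84.9 g 0
[(array([0.4306, 0.0329]), np.float64(2.1606317703178153), np.float64(0.12523449390421085)), (array([0.4306, 0.0334]), np.float64(2.164673443319303), np.float64(0.1254523324726545))]
scene [array([ 0.5939, -0.0382]), array([ 0.5935, -0.0382]), array([ 0.5935, -0.0384])]
side [array([ 0.5958, -0.0387]), array([ 0.5947, -0.0389]), array([ 0.5949, -0.0387])]
grip t29.9 [0.4314 0.033  0.0604] [-2.8204  0.3192  6.3589] w 17.2 g 24
shut t32.6 [ 0.5869 -0.1412  0.0618] [ 11.4536 -65.5619 -15.0802] w 11.1 g 44
scene (array([ 0.5826, -0.1271]), np.float64(0.00033110939401856035), np.float64(0.12491918275170422)) [array([ 0.594 , -0.0384]), array([ 0.5937, -0.0381]), array([ 0.5938, -0.0383])] [array([0.4593, 0.2949]), array([0.4587, 0.295 ]), array([0.4591, 0.2954])]
side (array([ 0.583 , -0.1269]), np.float64(-0.003015511646748261), np.float64(0.12480444196537757)) [array([ 0.5962, -0.0387]), array([ 0.5946, -0.039 ]), array([ 0.5949, -0.0386])] [array([0.4601, 0.296 ]), array([0.4601, 0.2956]), array([0.4601, 0.2956])]
end t35.0 [ 0.4006 -0.2991  0.299 ] [ 0.4082  0.8707 -0.4218] w 55.0 g 0
```

View pics/scene5.png

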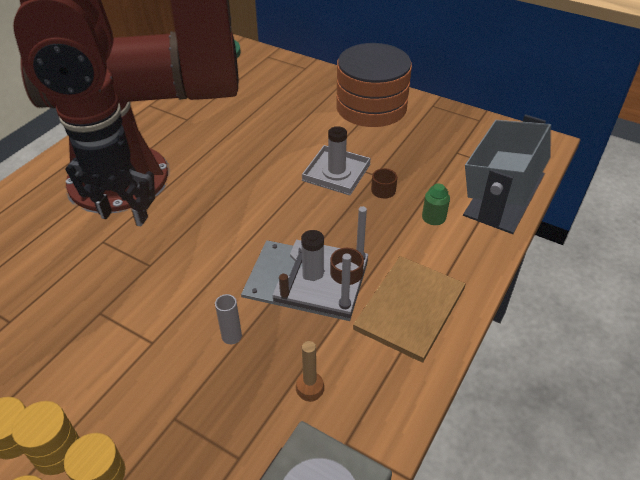

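The scene view shows the keeper shut, with its knob at (284,286). The loaded barrel is upright in the slot at (312,255), the other stands in the tray at (337,155), and the bystanders haven't moved. I measure the keeper at about 0.00 rad and the loaded barrel within about 3 mm of the seat.

```bash
python3 -c "
from bench import *
print(job_done())"
```

```text
the job is handed in; nothing more can be done
None
```

I changed the barrel and handed the job in at about 35 s of the 72 s. The old barrel stands upright in the tray, the new one is home in the slot within about 3 mm, and the keeper is shut at about 0.00 rad. The gripper slipped off the knob at about 65 N at the end of the closing swing, and the hand-in returned no verdict.

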